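# Clamp a coin tube in its cradle with the hinged strap and swing bolt

### The arm

A 6-joint arm with a two-finger parallel gripper is mounted at the origin on the work surface. World frame = base frame: x ahead of the robot, y to its left, z up, the work surface at z = 0. Lengths are in m, angles in rad, forces in N, time in s.
With the tool pointing down it reaches from about 0.35 to 0.975 m from the base axis. Payload 7.1 kg.
Tool frame: the origin (TCP) lies at the very end of the fingers, on their centre line; the grasp point (between the pads) lies r.pinch_z behind it (r.pinch_z is the distance from the TCP to the grasp point, in m); z points along the fingers, y is the line along which they close (so a half turn about z gives the same grasp; the last joint's range is limited). The gripper opens to 88 mm and grips with 3 to 60 N. Pads are 20 mm wide; open, the fingers measure 115 mm over their backs; the gripper's body (75 mm by 178 mm) begins 61 mm behind the grasp point.
Start: joints at [-1.148, 0.423, 1.63, -0, 1.089, -0.019], TCP at [0.267, -0.565, 0.223] pointing down, gripper open.
Joint ranges: [-3, 3], [-0.9, 2.11], [0.09, 2.58], [-1.31, 4.45], [0.11, 2.69], [-2.54, 2.54]. Speed limits (rad/s): [2.39, 2.39, 3.01, 3.14, 3.14, 3.14].

### API

Orientations are given as a 3x3 rotation matrix whose columns are the frame's x, y, z axes.
In Python, from rig import status, cams, r gives the robot as it stands.
- The arm moves only by the tool drive_tool, never from a script. Its argument "plan" is a list of rows, each a list of 3 entries, a list of its own where there are three numbers: the opening in per cent of the stroke, from 0 (shut) to 100 (fully open), then the shift along the tool's x, y, z normalised to -1 to 1, where 1 is 2.5 cm, then the turn about the tool's z normalised to -1 to 1, where 1 is 5 degrees. A call has 1 to 12 rows; each row shifts and turns the commanded pose from where the row before left it, along the tool's axes as they then stand; what a row does not reach is not made up. A row lasts 1/8 s, in which the tool goes at most 62.5 mm and 10.7 degrees, less where a joint would pass 70% of its speed; a pose out of reach is approached as far as the arm can. A call with a number of a shift or a turn outside -1 to 1 is refused whole. A call with a gripper value outside its range is refused whole. The fingers move at their own pace and stop on an object; "squeeze" is the grip in N (left out, the last holds). Time passes only in rows, so rows that do not move let the fingers close. It gives the time, the measured TCP pose, the force, the opening and the grip force at its end, in the units of the state.
- status.get_obs(): the state, without advancing time (a new reading comes with each control period).
- cams.capture(name): name is "scene" or "side" or "wrist"; returns a dict with "frame" (384x512x3 uint8, red, green, blue), "range_z" (384x512 float32, m along the optical axis (not along the pixel's ray), 0 where there is no reading), "camera_matrix" (3x3 intrinsics, pixels), "extrinsics" (4x4, takes a point from world to camera coordinates). Camera axes: x right, y down, z forward; pixel columns grow to the right and rows downward; lengths in m; the calibration is good to about 2 mm. A picture is of the moment at which its call begins.
- r.sign_off(): hands the job in; it is judged then, once.
The state is a dict: "time": time; "joint_pos": joint angles; "joint_vel": joint speeds; "tau": joint torques, N m; "tcp_pos": TCP position; "tool_rot": TCP orientation; "wrist_force": force on the tool from outside, world axes, zero at the start; "wrist_torque": the same for the moment, N m; "gripper_width": finger opening in m; "grasp_force": force on a finger pad.
Only numpy, scipy, OpenCV 4.12 (cv2) and the standard library are available. Lean on these libraries where they do the work, as an engineer would, in place of code of your own. Each camera call takes 0.05 s, during which the arm holds its last target. There are 200 camera calls.

### The job

Clamp the coin tube that lies in the aluminium cradle: swing the hinged strap over and down onto it, then swing the bolt up so that its shank drops into the slot of the strap and push its knob inward, so that the cross pin wedges up the ramp until the strap grips the tube firmly (a push of about 5 N at the knob is right, much more would crush the tube; set the strap down gently too). Let go and leave it clamped, with the tube still in its bed and the other things on the shelf where they stand.

Things in the scene. Friction and masses are not known exactly. Their poses are not given: they have to be found in the camera images.
- clamp: Aluminium cradle fixed to the glass shelf; foot plate 130 x 80 x 12 mm, origin at the centre of its underside. Its y axis runs along the lying tube, its x axis points from the strap's hinge to the bolt, z up. The tube lies in a grey V bed, whose height is set anew each time, up to 3 mm lower than nominal (not listed), so the bolt goes tight at a different place each time.
- strap_hinge (a point): Axis of the strap's hinge (along the cradle's y): at the cradle's x = -36 mm, z = 62 mm.
- strap_angle (a joint): Angle of the hinged strap (rad): between 0 and -0.1 when it lies on the tube (the lower the bed, the lower), 1.57 when it stands on end, growing as it opens back towards the cradle's -x; range -0.20 to 1.95. The hinge is stiff (0.06 N m, 0.8 N at the lug): the strap stays where it is left.
- lug_mid (a point): Middle of the strap's free end, the lug, between its two tines. At strap angle 0 it lies at the cradle's x = 40 mm, z = 80 mm; it turns with the strap. The lug is 32 mm wide along y: two tines 11 mm wide and 6 mm thick with an open 10 mm slot between them, 44 mm long along x, whose upper faces are ramps that rise 16 degrees towards the hinge. The lug can be pinched across its two sides, along y.
- pad: Rubber pad (22 x 30 x 8 mm) under the strap's middle, which presses on the tube: sprung, 32 N per mm. Origin at the middle of its lower face. Its force on the tube must be over 6 N at the end and never more than 22 N. A push straight down on the lug reaches the pad about doubled.
- strap: The hinged strap with its pad; its origin lies on the strap's hinge axis, x along the strap from the hinge to the tip. The ramps' surface lies 5 mm above the point lug_mid. Pinched by its flat sides the lug drags as it turns in the fingers, so the last of the swing is better pressed down from above.
- bolt_pivot (a point): Axis of the swing bolt's pivot (along the cradle's y): at the cradle's x = 34 mm, z = 18 mm. Once the pin is on the ramps, a slow push on the knob towards the cradle's -x gives a pad force of about 1.5 to 4 N per N of push, the more the higher the bed (5 N: 7 to 18 N) and it springs back very little when let go. If the knob is pinched, its drag in the fingers (1 to 2 N, felt on the whole way) comes on top.
- bolt_angle (a joint): Angle of the swing bolt (rad): 0 upright, growing as it swings outward and down to the cradle's +x; range -0.25 to 1.3. It stays where it is left (0.10 N m of friction, 0.9 N at the knob). With the strap down, the cross pin meets the ramps at between 0.25 and 0 and is tight somewhere between 0.1 and -0.2; rubbing on the ramps holds it there when let go.
- bolt: The swing bolt: origin on the pivot axis, z along the shank. 70 mm up is the cross pin (10 mm thick, 32 mm long, along y), which rides on the two tines while the 7 mm shank passes in the slot; 108 mm up is the knob.
- knob (a point): Centre of the bolt's black knob, 108 mm from the pivot axis: a short cylinder, 18 mm across and 20 mm long, its axis along the cradle's y, so that it can be pinched along y by its flat ends and turns between the fingers.
- tube_mid (a point): Middle of the clear coin tube, 32 mm across and 100 mm long, which lies in the bed along the cradle's y, 52 to 55 mm above the shelf.
- tube: The coin tube in the bed, taken as a whole; origin at its middle, y along the tube.
- spare_tube1: Upright spare coin tube 32 mm across, 100 mm tall; bystander near the cradle. Origin at its foot.
- loupe: Black loupe, 38 mm across, 24 mm tall, bystander near the cradle. Origin at its underside.
- coins: Stack of five coins, bystander, 28 mm across, 15 mm tall. Origin at its underside.
- cup: White sorting cup, bystander, 76 mm across, 60 mm tall. Origin at its foot.
Not all that is in view belongs to the job. What is meant by the clamp is not orange, and is the larger of those in its own colour.

How it is judged:
By the outcome, as a careful person would: the job done as asked, in the order asked, and still so for the second after the job is handed in, with the robot touching nothing.
It also fails if it takes over 67 s, if anything falls off the work surface, if the arm or the gripper's body presses on something with over 40 N, if the wrist force passes 120 N, or if a joint passes its speed limit or range.

## Working session

There is one attempt and no reset: what is moved stays moved. The work goes in short steps, Python scripts to look and compute and a tool call to move; the robot and the scene stay as the last step left them, time stands still between calls to the robot, and variables do not carry over. Pictures are saved under pics/ and viewed, at most 10 in all, crops included, and the job is handed in when it is done.

Besides the shell and the picture viewer there is one more tool, called after "Call:" as name(argument=value, ...), one argument or row to a line, values as JSON. drive_tool: Moves the arm, as the interface text tells. Scaled input: -1 to 1 covers 2.5 cm each way for a shift and 5 degrees each way for a turn. Its arguments: {"type":"object","properties":{"plan":{"type":"array"},"squeeze":{"type":"number"}},"required":["plan"]}

```bash
ls; mkdir -p pics
python3 - <<'E'
from rig import status,cams,r
import cv2,numpy as np
o=status.get_obs();print(o,r.pinch_z)
for n in("scene","side"):
    c=cams.capture(n);cv2.imwrite(f"pics/{n}0.png",c["frame"][:,:,::-1]);np.savez(f"pics/{n}0.npz",**c)
    print(n,c["camera_matrix"],c["extrinsics"])
E
```

```text
pics
{'time': 0.0, 'joint_pos': array([-1.14799705e+00,  4.23851945e-01,  1.63068256e+00,  1.57416997e-05,
        1.08861376e+00, -1.90362770e-02]), 'joint_vel': array([ 0.00119491,  0.00037322,  0.00048321,  0.00230735, -0.00080576,
       -0.00013631]), 'tau': array([ 8.61936969e-04, -5.44619215e+01, -2.73662531e+01,  6.42513600e-02,
        2.29377311e-02, -1.12987755e-04]), 'tcp_pos': array([ 0.26702639, -0.56446599,  0.2218977 ]), 'tool_rot': array([[ 9.03971444e-01,  4.27592372e-01, -6.25571725e-04],
       [ 4.27592827e-01, -9.03970323e-01,  1.42435318e-03],
       [ 4.35442784e-05, -1.55506458e-03, -9.99998790e-01]]), 'wrist_force': array([ 0.28631125, -0.0076948 , -0.12644817]), 'wrist_torque': array([0.02397447, 0.01617689, 0.05644056]), 'grasp_force': 0.0, 'gripper_width': 0.0878705896852443} 0.0187
scene [[399.90451999   0.         256.64753199]
 [  0.         399.90451999 197.60219093]
 [  0.           0.           1.        ]] [[ 0.30272942  0.95303169  0.00924586 -0.14608469]
 [ 0.59346276 -0.18090418 -0.78426758 -0.19939879]
 [-0.74575924  0.24290794 -0.62035384  1.45148532]
 [ 0.          0.          0.          1.        ]]
side [[462.74469092   0.         260.84813231]
 [  0.         462.74469092 190.52695329]
 [  0.           0.           1.        ]] [[-0.85576487 -0.51698957 -0.01970475  0.43739115]
 [-0.29745966  0.52282826 -0.79885441  0.22886925]
 [ 0.4233016  -0.67777017 -0.6012016   1.29926863]
 [ 0.          0.          0.          1.        ]]
```

View pics/scene0.png

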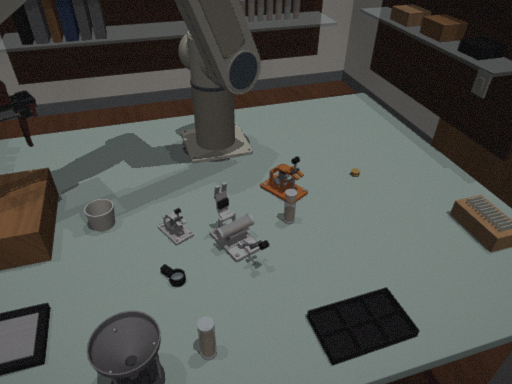

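View pics/side0.png

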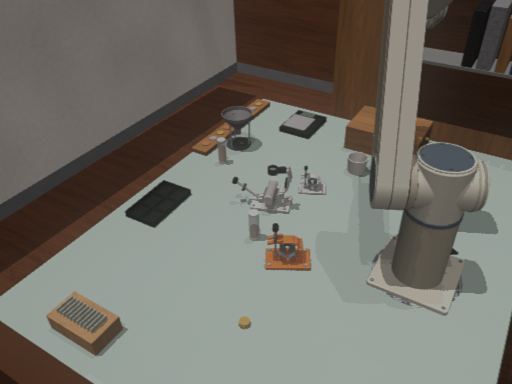

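Candidates in the scene view are an orange clamp (284,183), a small grey clamp (176,226) and a large grey clamp (237,235). In the side view they are at (288,255), (313,186) and (272,200). By the description I choose the large grey one. Its strap stands open at (221,195) and its bolt lies out at (262,245). Next is a close crop to check that choice, along with the measurements.

```bash
cat > h.py <<'E'
import numpy as np,cv2
def cloud(c):
    K,E,d=c["camera_matrix"],c["extrinsics"],c["range_z"]
    v,u=np.mgrid[:d.shape[0],:d.shape[1]]
    P=np.stack([(u-K[0,2])/K[0,0]*d,(v-K[1,2])/K[1,1]*d,d],-1)
    return (P-E[:3,3])@E[:3,:3]
def ray(c,u,v,z):
    K,E=c["camera_matrix"],c["extrinsics"];R=E[:3,:3]
    o=-R.T@E[:3,3];d=R.T@np.array([(u-K[0,2])/K[0,0],(v-K[1,2])/K[1,1],1]);return o+d*(z-o[2])/d[2]
def proj(c,p):
    q=c["extrinsics"][:3,:3]@np.asarray(p)+c["extrinsics"][:3,3];q=c["camera_matrix"]@q;return q[:2]/q[2]
E
python3 - <<'E'
from h import *
a=np.load("pics/scene0.npz");b=np.load("pics/side0.npz")
A=a["frame"][170:280,190:290,::-1];B=b["frame"][150:250,220:320,::-1]
cv2.imwrite("pics/crop0.png",np.hstack([cv2.resize(A,(400,440),interpolation=2),cv2.resize(B,(400,440),interpolation=2)]))
g=ray(a,237,240,.012);print(g)
for n,c in(("scene",a),("side",b)):
    P=cloud(c);m=(np.hypot(*(P[...,:2]-g[:2]).transpose(2,0,1))<.13)&(c["range_z"]>0)
    Q=P[m];m2=(Q[:,2]>.007)&(Q[:,2]<.016)
    print(n,len(Q),np.histogram(Q[:,2],np.arange(-.02,.15,.005))[0])
    h,s,_=cv2.minAreaRect(Q[m2][:,:2].astype(np.float32)),0,0
    print(h)
E
```

```text
[ 0.51811877 -0.06512038  0.012     ]
scene 5907 [   0    0    1 2104 1891  127  433   43   56   47    8    9   29   88
   71   80  152  297   83   23   17   39   57   27   15   41   26   18
   27   20   15   13   14]
((0.5037636756896973, -0.09410598874092102), (0.1632072627544403, 0.11608289182186127), 24.444988250732422)
side 2864 [   0    0  119 1261  426  193  202   33   22   17   12   19   35   47
   39   45   81  145   19    8   18   18   13    5    7   13   10    9
    8    2    9    5    6]
((0.5034234523773193, -0.09484151005744934), (0.16186125576496124, 0.1462807059288025), 18.561540603637695)
```

View pics/crop0.png

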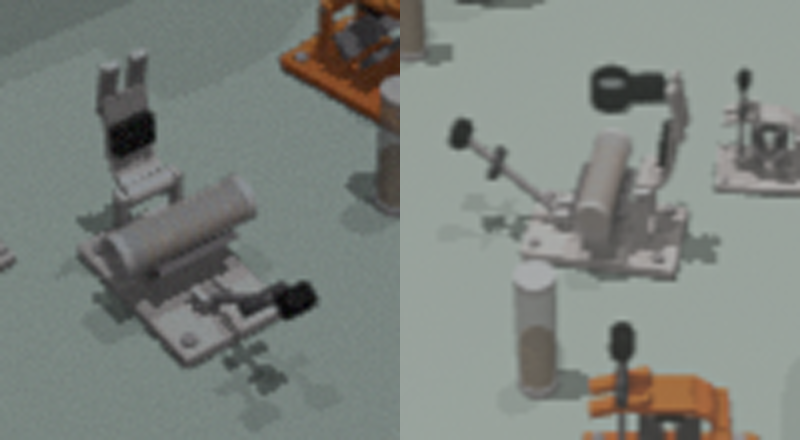

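The crop confirms the large grey clamp. The strap stands on end with its dark pad, and the clear tube lies in the bed. The bolt lies outward with a black knob at crop (297,298), which is scene pixel (264,244).

Run:
```python
from h import *
a=np.load("pics/scene0.npz");b=np.load("pics/side0.npz")
g=ray(a,235,238,.012)[:2]
al=[]
for n,c in(("scene",a),("side",b)):
    P=cloud(c);ok=c["range_z"]>0
    m=(np.hypot(P[...,0]-g[0],P[...,1]-g[1])<.1)&ok
    f=(m&(P[...,2]>.008)&(P[...,2]<.017)).astype(np.uint8)
    k,L,S,_=cv2.connectedComponentsWithStats(f);i=1+S[1:,4].argmax();Q=P[L==i]
    print(n,S[i],cv2.minAreaRect(Q[:,:2].astype(np.float32)),np.median(Q[:,2]))
    # tube: z .05-.075
    f=(m&(P[...,2]>.045)&(P[...,2]<.076)).astype(np.uint8)
    k,L,S,C=cv2.connectedComponentsWithStats(f);i=1+S[1:,4].argmax();T=P[L==i]
    print(" tube",S[i],cv2.minAreaRect(T[:,:2].astype(np.float32)),np.percentile(T[:,2],98),cv2.fitLine(T[:,:2].astype(np.float32),1,0,.01,.01).ravel())
    # dark
    d=(c["frame"].max(-1)<60)&(np.hypot(P[...,0]-g[0],P[...,1]-g[1])<.2)&(P[...,2]>.03)&ok
    k,L,S,C=cv2.connectedComponentsWithStats(d.astype(np.uint8))
    for i in range(1,k):
        if S[i,4]>6:print(" dark",C[i].round(1),S[i,4],np.median(P[L==i],0).round(4))
```

```text
scene [209 227  50  34 516] ((0.5086865425109863, -0.06983841210603714), (0.13224928081035614, 0.08158770203590393), 19.660932540893555) 0.011803795445922144
 tube [215 207  39  34 724] ((0.49500954151153564, -0.07454098761081696), (0.07902156561613083, 0.10209246724843979), 19.408342361450195) 0.07344608015967954 [ 0.31979057 -0.94748825  0.5174943  -0.07375874]
 dark [222.4 203.3] 104 [ 0.4639 -0.0868  0.0992]
 dark [177.1 210.9] 25 [ 0.4524 -0.2022  0.0931]
 dark [174.7 220. ] 31 [ 0.4464 -0.211   0.061 ]
 dark [227.5 238. ] 8 [ 0.5306 -0.0929  0.0389]
 dark [260.4 244.9] 93 [ 0.6241 -0.0351  0.087 ]
side [250 196  42  16 306] ((0.5084198713302612, -0.0590352863073349), (0.12819552421569824, 0.08039078116416931), 20.446941375732422) 0.010979583152322666
 tube [262 179  24  25 327] ((0.4985346794128418, -0.06707857549190521), (0.07374953478574753, 0.10943858325481415), 22.851879119873047) 0.07105646868652786 [ 0.3196269  -0.9475435   0.4998497  -0.04757936]
 dark [234.8 180.1] 19 [ 0.6206 -0.0178  0.0857]
```

Call:
drive_tool(
  plan=[
    [0, [0.8, -1, 0], 0.56],
    [0, [0.9, -1, 0], 0.56],
    [0, [1, -1, 0], 0],
    [0, [1, -1, 0], 0],
    [0, [1, -1, 0], 0],
    [0, [1, -1, 0], 0],
    [0, [1, -1, 0], 0],
    [0, [0.8, -1, 0], 0],
    [0, [0.8, -1, 0], 0],
    [0, [0.6, -1, 0], 0],
    [0, [0.6, -1, 0], 0],
    [0, [0.6, -1, 0], 0],
  ],
)

```text
time: 1.6
tcp_pos: [0.3991, -0.1949, 0.2225]
tool_rot: [[0.941, 0.337, -0.0], [0.337, -0.941, 0.0], [-0.0, -0.0, -1.0]]
wrist_force: [0.5, -0.4, -0.0]
gripper_width: 0.0006
grasp_force: 0.0
```

Call:
drive_tool(
  plan=[
    [0, [0.3, -1, 0], 0],
    [0, [0.3, -1, 0], 0],
    [0, [0.2, -0.8, 0], 0],
    [0, [0.2, -0.6, 0], 0],
    [0, [0, 0, 0], 0],
    [0, [0, 0, 0], 0],
  ],
)

```text
time: 2.35
tcp_pos: [0.3943, -0.1078, 0.2227]
tool_rot: [[0.941, 0.337, 0.0], [0.337, -0.941, -0.0], [0.0, 0.0, -1.0]]
wrist_force: [0.1, 0.7, -0.2]
gripper_width: 0.0004
grasp_force: 0.0
```

Run:
```python
from rig import status,cams,r
from h import *
o=status.get_obs();print(o["tcp_pos"],o["tool_rot"].round(3),o["wrist_force"],o["gripper_width"])
c=cams.capture("wrist");cv2.imwrite("pics/w1.png",c["frame"][:,:,::-1]);np.savez("pics/w1.npz",**c)
c=cams.capture("side");np.savez("pics/s1.npz",**c)
c=cams.capture("scene");np.savez("pics/c1.npz",**c)
```

```text
[ 0.39431315 -0.1078194   0.22271974] [[ 0.941  0.337  0.   ]
 [ 0.337 -0.941 -0.   ]
 [ 0.     0.    -1.   ]] [ 0.0671149   0.70933196 -0.15806802] 0.0004498365137271377
```

View pics/w1.png

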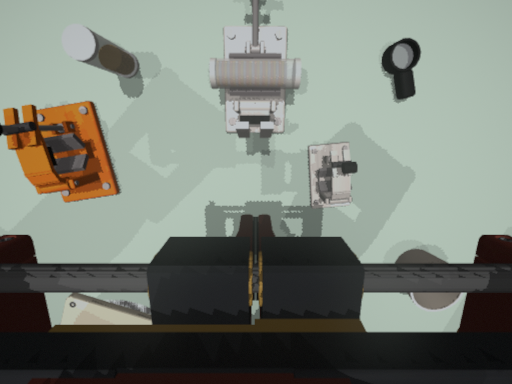

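The wrist view shows the large clamp aligned with the image. The plate corners are near (224,27), (288,27), (226,133) and (284,133), and the tines point up at (243,128) and (266,128). Next I measure the plate, the strap and the knob.

Run:
```python
from h import *
w=np.load("pics/w1.npz");s=np.load("pics/s1.npz");c=np.load("pics/c1.npz")
for q in((224,27),(288,27),(226,133),(284,133)):print(ray(w,*q,.012)[:2].round(4))
cs=np.mean([ray(w,*q,.012)[:2] for q in((224,27),(288,27),(226,133),(284,133))],0)
for n,k in(("w",w),("s",s),("c",c)):
    P=cloud(k);ok=k["range_z"]>0
    m=(np.hypot(P[...,0]-.5086,P[...,1]+.066)<.09)&ok&(P[...,2]>.009)&(P[...,2]<.0145)
    kk,L,S,_=cv2.connectedComponentsWithStats(m.astype(np.uint8));i=1+S[1:,4].argmax();Q=P[L==i]
    re=cv2.minAreaRect(Q[:,:2].astype(np.float32));print(n,S[i],re)
a=np.radians(19.7);X=np.array([np.cos(a),np.sin(a)]);Y=np.array([-X[1],X[0]])
C=np.array([.5087,-.0665])
for n,k in(("w",w),("s",s),("c",c)):
    P=cloud(k);ok=k["range_z"]>0
    u=(P[...,:2]-C)@X;v=(P[...,:2]-C)@Y;z=P[...,2]
    dark=k["frame"].max(-1)<60
    for nm,m in(("top strap",ok&(u<-.02)&(u>-.11)&(abs(v)<.03)&(z>.125)&(z<.16)),("knob",ok&dark&(u>.08)&(u<.16)&(abs(v)<.03)&(z>.04)),("tube",ok&(abs(u)<.03)&(abs(v)<.06)&(z>.06)&(z<.075))):
        if m.sum()<5:print(n,nm,m.sum());continue
        f=lambda t:np.percentile(t[m],[2,50,98]).round(4)
        print(n,nm,m.sum(),"u",f(u),"v",f(v),"z",f(z))
```

```text
[ 0.5531 -0.0098]
[ 0.5799 -0.0846]
[ 0.4318 -0.0523]
[ 0.4584 -0.1265]
w [225  89  61  44 927] ((0.47215455770492554, -0.07964712381362915), (0.05500306189060211, 0.08000338077545166), 19.742490768432617)
s [250 196  30  14 147] ((0.5250373482704163, -0.045831549912691116), (0.09573138505220413, 0.07177844643592834), 32.341487884521484)
c [209 227  49  33 451] ((0.5094040632247925, -0.07043229043483734), (0.13180333375930786, 0.0799180418252945), 20.393836975097656)
w top strap 426 u [-0.066  -0.06   -0.0543] v [-0.0151  0.0009  0.0159] z [0.126 0.15  0.155]
w knob 0
w tube 2598 u [-0.0144 -0.0019  0.0136] v [-0.0483 -0.0001  0.0476] z [0.0612 0.0683 0.0712]
s top strap 42 u [-0.0597 -0.0562 -0.0494] v [-0.0107  0.012   0.0233] z [0.1263 0.1396 0.1527]
s knob 15 u [0.1151 0.121  0.127 ] v [0.0008 0.0095 0.0164] z [0.0779 0.0887 0.093 ]
s tube 181 u [-0.0286  0.0023  0.0174] v [-0.0453  0.0089  0.0551] z [0.0605 0.0656 0.071 ]
c top strap 98 u [-0.0639 -0.0571 -0.0524] v [-0.0188 -0.0035  0.013 ] z [0.1255 0.1406 0.1541]
c knob 89 u [0.0887 0.1208 0.129 ] v [-0.0185 -0.0083  0.005 ] z [0.0611 0.0871 0.094 ]
c tube 353 u [-0.0293  0.0058  0.0156] v [-0.0529 -0.0064  0.0452] z [0.0603 0.0667 0.0713]
```

Call:
drive_tool(
  plan=[
    [0, [0, 0, 0.864], 0],
    [0, [0, 0, 0.864], 0],
    [0, [0, 0, 0.864], 0],
    [0, [0, 0, 0.864], 0],
    [0, [0.466, 0, 0], 0],
    [0, [0.466, 0, 0], 0],
    [0, [0.466, 0, 0], 0],
    [0, [0.466, 0, 0], 0],
    [0, [0.3, 0, -0.05], 0],
    [0, [0.3, 0, -0.05], 0],
    [0, [0, 0, 0], 0],
  ],
)

```text
time: 3.88
tcp_pos: [0.4528, -0.0865, 0.139]
tool_rot: [[0.941, 0.338, 0.001], [0.338, -0.941, -0.0], [0.001, 0.0, -1.0]]
wrist_force: [-0.5, -0.2, 0.4]
gripper_width: 0.0005
grasp_force: 0.0
```

Call:
drive_tool(
  plan=[
    [0, [0.22, 0, -0.03], 0],
    [0, [0.22, 0, -0.03], 0],
    [0, [0.31, 0, 0.037], 0],
    [0, [0.31, 0, 0.037], 0],
    [0, [0.31, 0, 0.037], 0],
    [0, [0.287, 0, 0.128], 0],
    [0, [0.287, 0, 0.128], 0],
    [0, [0.287, 0, 0.128], 0],
    [0, [0, 0, 0], 0],
  ],
)

```text
time: 5.0
tcp_pos: [0.5046, -0.0677, 0.1273]
tool_rot: [[0.941, 0.338, -0.001], [0.338, -0.941, 0.0], [-0.001, -0.0, -1.0]]
wrist_force: [-0.0, 0.0, -0.1]
gripper_width: 0.0007
grasp_force: 0.0
```

Run:
```python
from rig import status,cams,r
from h import *
o=status.get_obs();print(o["tcp_pos"],o["wrist_force"])
c=cams.capture("side")
a=cams.capture("scene")
A=a["frame"][150:280,190:310,::-1];B=c["frame"][130:250,210:320,::-1]
cv2.imwrite("pics/p2.png",np.hstack([cv2.resize(A,(400,440),interpolation=2),cv2.resize(B,(400,440),interpolation=2)]))
```

```text
[ 0.50464319 -0.0676506   0.12734101] [-0.0076001   0.0226973  -0.11309854]
```

View pics/p2.png

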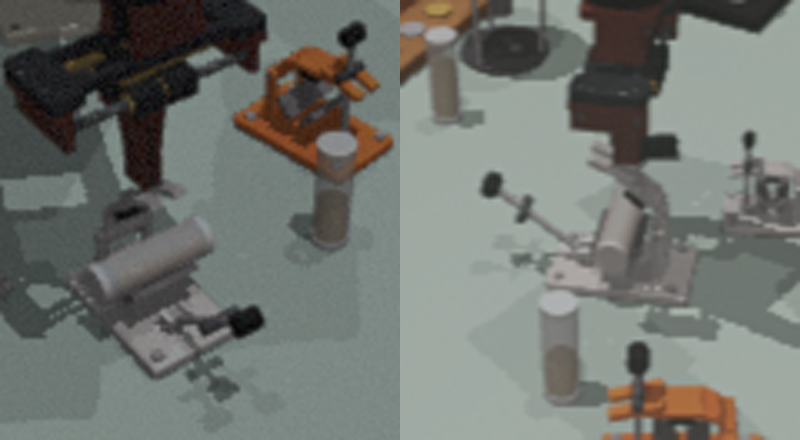

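The strap is half closed under the fingertips, at about crop (600,155) in the side half. The tube is in its bed and the bolt hasn't moved.

Call:
drive_tool(
  plan=[
    [0, [0.17, 0, 0.12], 0],
    [0, [0.17, 0, 0.12], 0],
    [0, [0.17, 0, 0.12], 0],
    [0, [0.135, 0, 0.16], 0],
    [0, [0.135, 0, 0.16], 0],
    [0, [0.135, 0, 0.16], 0],
    [0, [0.2, 0, 0.1], 0],
    [0, [0.2, 0, 0.1], 0],
    [0, [0.2, 0, 0.1], 0],
    [0, [0, 0, 0], 0],
  ],
)

```text
time: 6.35
tcp_pos: [0.5406, -0.0549, 0.0992]
tool_rot: [[0.941, 0.338, -0.0], [0.338, -0.941, 0.0], [-0.0, -0.0, -1.0]]
wrist_force: [0.4, -0.1, 0.2]
gripper_width: 0.0007
grasp_force: 0.0
```

Call:
drive_tool(
  plan=[
    [0, [0.08, 0, 0.06], 0],
    [0, [0.08, 0, 0.06], 0],
    [0, [0, 0, 0.06], 0],
    [0, [0, 0, 0.06], 0],
    [0, [0, 0, 0], 0],
  ],
)

```text
time: 6.98
tcp_pos: [0.544, -0.0538, 0.0934]
tool_rot: [[0.941, 0.337, -0.0], [0.337, -0.941, -0.0], [-0.0, 0.0, -1.0]]
wrist_force: [0.7, 0.2, 1.2]
gripper_width: 0.0006
grasp_force: 0.4
```

Call:
drive_tool(
  plan=[
    [0, [0, 0, 0.03], 0],
    [0, [0, 0, 0.03], 0],
    [0, [0, 0, 0], 0],
  ],
)

```text
time: 7.35
tcp_pos: [0.544, -0.0538, 0.0919]
tool_rot: [[0.941, 0.337, -0.0], [0.337, -0.941, -0.0], [-0.0, 0.0, -1.0]]
wrist_force: [0.3, -0.6, 0.5]
gripper_width: 0.0002
grasp_force: 0.5
```

```bash
cat > f.py <<'E'
from rig import status
import numpy as np
o=status.get_obs();p=o["tcp_pos"];d=p[:2]-[.5087,-.0665];X=np.array([.9415,.337]);Y=np.array([-.337,.9415])
f=o["wrist_force"];print("t",round(o["time"],2),"u v z mm",(d@X*1e3).round(2),(d@Y*1e3).round(2),(p[2]*1e3).round(2),"Fu Fz",(f[:2]@X).round(2),f[2].round(2))
E
python3 f.py
```

```text
t 7.35 u v z mm 37.49 0.09 91.87 Fu Fz 0.07 0.5
```

Call:
drive_tool(
  plan=[
    [0, [0, 0, 0.02], 0],
    [0, [0, 0, 0.02], 0],
    [0, [0, 0, 0], 0],
  ],
)

```text
time: 7.72
tcp_pos: [0.5439, -0.0538, 0.0908]
tool_rot: [[0.941, 0.337, -0.0], [0.337, -0.941, 0.0], [-0.0, -0.0, -1.0]]
wrist_force: [2.1, 0.1, 0.5]
gripper_width: 0.0007
grasp_force: 0.6
```

Call:
drive_tool(
  plan=[
    [0, [0, 0, 0.02], 0],
    [0, [0, 0, 0], 0],
  ],
)

```text
time: 7.98
tcp_pos: [0.544, -0.0538, 0.0904]
tool_rot: [[0.941, 0.337, -0.0], [0.337, -0.941, -0.0], [-0.0, -0.0, -1.0]]
wrist_force: [0.7, 1.0, 0.9]
gripper_width: 0.0002
grasp_force: 0.6
```

Call:
drive_tool(
  plan=[
    [0, [0, 0, 0.02], 0],
    [0, [0, 0, 0], 0],
  ],
)

```text
time: 8.22
tcp_pos: [0.5439, -0.0537, 0.0898]
tool_rot: [[0.941, 0.337, -0.0], [0.337, -0.941, 0.0], [-0.0, -0.0, -1.0]]
wrist_force: [1.6, 0.6, 0.2]
gripper_width: 0.0001
grasp_force: 0.6
```

Call:
drive_tool(
  plan=[
    [0, [0, 0, 0.016], 0],
    [0, [0, 0, 0], 0],
  ],
)

```text
time: 8.48
tcp_pos: [0.544, -0.0537, 0.0895]
tool_rot: [[0.941, 0.337, -0.0], [0.337, -0.941, -0.0], [-0.0, -0.0, -1.0]]
wrist_force: [1.0, 0.9, 1.5]
gripper_width: 0.0006
grasp_force: 0.6
```

Call:
drive_tool(
  plan=[
    [0, [0, 0, 0.016], 0],
    [0, [0, 0, 0], 0],
  ],
)

```text
time: 8.72
tcp_pos: [0.544, -0.0537, 0.0891]
tool_rot: [[0.941, 0.337, -0.0], [0.337, -0.941, 0.0], [-0.0, -0.0, -1.0]]
wrist_force: [1.1, 1.1, -0.3]
gripper_width: 0.0007
grasp_force: 0.6
```

Call:
drive_tool(
  plan=[
    [0, [0, 0, 0.016], 0],
    [0, [0, 0, 0], 0],
  ],
)

```text
time: 8.98
tcp_pos: [0.544, -0.0538, 0.0886]
tool_rot: [[0.941, 0.337, -0.0], [0.337, -0.941, 0.0], [-0.0, -0.0, -1.0]]
wrist_force: [1.9, 0.5, 1.4]
gripper_width: 0.0001
grasp_force: 0.6
```

Call:
drive_tool(
  plan=[
    [0, [0, 0, 0.012], 0],
    [0, [0, 0, 0], 0],
  ],
)

```text
time: 9.22
tcp_pos: [0.544, -0.0538, 0.0884]
tool_rot: [[0.941, 0.337, 0.0], [0.337, -0.941, 0.0], [0.0, 0.0, -1.0]]
wrist_force: [1.6, 0.5, 1.6]
gripper_width: 0.0006
grasp_force: 0.6
```

Call:
drive_tool(
  plan=[
    [0, [0, 0, 0.012], 0],
    [0, [0, 0, 0], 0],
  ],
)

```text
time: 9.48
tcp_pos: [0.544, -0.0537, 0.0881]
tool_rot: [[0.941, 0.337, -0.0], [0.337, -0.941, 0.0], [-0.0, -0.0, -1.0]]
wrist_force: [2.2, 0.7, 1.0]
gripper_width: 0.0003
grasp_force: 0.7
```

Run:
```python
from rig import status,cams,r
from h import *
X=np.array([.9415,.337]);Y=np.array([-.337,.9415])
for n in("scene","side"):
    k=cams.capture(n);P=cloud(k);u=(P[...,:2]-[.5087,-.0665])@X*1e3;v=(P[...,:2]-[.5087,-.0665])@Y*1e3;z=P[...,2]*1e3
    print(n)
    for a in range(0,64,6):
        m=(u>a)&(u<=a+6)&(abs(v)<18)&(z>60)&(z<105)&(k["range_z"]>0)
        if m.sum():print(a,m.sum(),np.percentile(z[m],[10,50,90]).round(1))
    if n=="side":cv2.imwrite("pics/p3.png",cv2.resize(k["frame"][140:220,240:310,::-1],(525,600),interpolation=2))
```

```text
scene
0 15 [73.5 83.1 84.6]
6 16 [65.  78.5 84.5]
12 12 [60.9 67.8 89. ]
18 9 [86.6 88.8 91.7]
24 12 [85.2 87.8 98.2]
30 15 [ 84.4  91.7 101.8]
36 18 [ 80.5  84.5 100.1]
42 46 [ 81.   90.6 101.5]
48 33 [76.8 80.7 99.1]
54 20 [73.  77.8 80.3]
side
0 10 [71.1 80.9 82.4]
6 14 [69.1 80.6 84. ]
12 16 [68.6 79.5 83.6]
18 19 [78.4 85.6 89.2]
24 14 [81.6 87.1 90.5]
30 14 [ 85.   90.8 100. ]
36 8 [81.4 86.7 99.5]
42 16 [ 77.4  91.5 102.7]
48 12 [ 76.6  90.2 102.4]
54 7 [73.7 76.  78. ]
60 3 [73.  73.9 76.8]
```

View pics/p3.png

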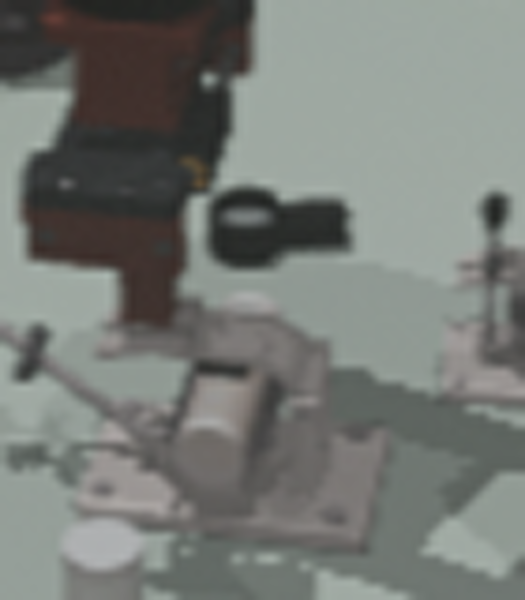

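The strap is almost on the tube: the dark pad at crop (222,368) sits right at the tube's top. I'll continue in small steps.

Call:
drive_tool(
  plan=[
    [0, [0, 0, 0.012], 0],
    [0, [0, 0, 0], 0],
  ],
)

```text
time: 9.82
tcp_pos: [0.544, -0.0538, 0.0878]
tool_rot: [[0.941, 0.337, -0.0], [0.337, -0.941, 0.0], [-0.0, -0.0, -1.0]]
wrist_force: [2.3, -0.5, 1.6]
gripper_width: 0.0005
grasp_force: 0.7
```

Call:
drive_tool(
  plan=[
    [0, [0, 0, 0.012], 0],
    [0, [0, 0, 0], 0],
  ],
)

```text
time: 10.07
tcp_pos: [0.544, -0.0538, 0.0874]
tool_rot: [[0.941, 0.337, -0.0], [0.337, -0.941, 0.0], [-0.0, -0.0, -1.0]]
wrist_force: [1.8, -0.5, 0.9]
gripper_width: 0.0004
grasp_force: 0.7
```

Call:
drive_tool(
  plan=[
    [0, [0, 0, 0.012], 0],
    [0, [0, 0, 0], 0],
  ],
)

```text
time: 10.32
tcp_pos: [0.544, -0.0538, 0.0872]
tool_rot: [[0.941, 0.337, -0.0], [0.337, -0.941, -0.0], [-0.0, -0.0, -1.0]]
wrist_force: [1.3, 0.6, 0.4]
gripper_width: 0.0002
grasp_force: 0.7
```

Call:
drive_tool(
  plan=[
    [0, [0, 0, 0.012], 0],
    [0, [0, 0, 0], 0],
  ],
)

```text
time: 10.58
tcp_pos: [0.544, -0.0537, 0.0869]
tool_rot: [[0.941, 0.337, 0.0], [0.337, -0.941, 0.0], [0.0, 0.0, -1.0]]
wrist_force: [0.6, 1.0, 0.6]
gripper_width: 0.0005
grasp_force: 0.8
```

Call:
drive_tool(
  plan=[
    [0, [0, 0, 0.012], 0],
    [0, [0, 0, 0], 0],
  ],
)

```text
time: 10.82
tcp_pos: [0.5441, -0.0538, 0.0867]
tool_rot: [[0.941, 0.337, 0.0], [0.337, -0.941, -0.0], [0.0, 0.0, -1.0]]
wrist_force: [1.6, 1.2, 1.5]
gripper_width: 0.0005
grasp_force: 1.2
```

Call:
drive_tool(
  plan=[
    [0, [0, 0, 0.012], 0],
    [0, [0, 0, 0], 0],
  ],
)

```text
time: 11.08
tcp_pos: [0.5442, -0.0538, 0.0864]
tool_rot: [[0.941, 0.337, 0.0], [0.337, -0.941, 0.0], [0.0, 0.0, -1.0]]
wrist_force: [1.6, 1.9, 3.8]
gripper_width: 0.0003
grasp_force: 1.8
```

Call:
drive_tool(
  plan=[
    [0, [0, 0, 0.012], 0],
    [0, [0, 0, 0], 0],
  ],
)

```text
time: 11.32
tcp_pos: [0.5442, -0.0538, 0.0862]
tool_rot: [[0.941, 0.337, 0.0], [0.337, -0.941, -0.0], [0.0, 0.0, -1.0]]
wrist_force: [2.1, 0.9, 3.9]
gripper_width: 0.0005
grasp_force: 2.5
```

The wrist force has risen to about 4 N, so the strap lies on the tube. Now I lift off and go outside the knob.

Call:
drive_tool(
  plan=[
    [0, [0, 0, -0.2], 0],
    [0, [0, 0, -0.8], 0],
    [0, [0.2, 0, -0.9], 0],
    [0, [0.7, 0, -0.9], 0],
    [0, [0.9, 0, -0.56], 0],
    [0, [0.9, 0, 0], 0],
    [0, [0.9, 0, 0], 0],
    [0, [0.9, 0, 0], 0],
    [0, [0, 0, 0], 0],
  ],
)

```text
time: 12.45
tcp_pos: [0.6499, -0.0155, 0.1694]
tool_rot: [[0.941, 0.338, -0.001], [0.338, -0.941, -0.0], [-0.001, -0.0, -1.0]]
wrist_force: [-0.0, -0.3, -0.0]
gripper_width: 0.0006
grasp_force: 0.0
```

```bash
python3 f.py
python3 - <<'E'
from rig import status,cams,r
from h import *
X=np.array([.9415,.337]);Y=np.array([-.337,.9415])
for n in("scene","side","wrist"):
    k=cams.capture(n);P=cloud(k);u=(P[...,:2]-[.5087,-.0665])@X*1e3;v=(P[...,:2]-[.5087,-.0665])@Y*1e3;z=P[...,2]*1e3
    cv2.imwrite(f"pics/{n}4.png",k["frame"][:,:,::-1])
    ok=k["range_z"]>0
    for nm,m in(("knob",ok&(u>90)&(u<140)&(abs(v)<25)&(z>50)&(z<100)&(k["frame"].max(-1)<60)),("lug",ok&(u>43)&(u<65)&(abs(v)<18)&(z>60)&(z<95)),("tubeL",ok&(abs(u)<25)&(v<-22)&(v>-60)&(z>64)&(z<75))):
        f=lambda t:np.percentile(t[m],[3,50,97]).round(1) if m.sum()>3 else None
        print(n,nm,m.sum(),f(u),f(v),f(z))
E
```

```text
t 12.45 u v z mm 150.08 0.43 169.36 Fu Fz -0.11 -0.04
scene knob 95 [ 90.8 120.3 128.4] [-17.5  -8.3   5.6] [62.  85.2 93.8]
scene lug 66 [43.5 51.  58.1] [-17.9   1.9  12.6] [72.2 77.8 81.6]
scene tubeL 88 [-8.1  5.  12.1] [-53.  -38.1 -23.5] [64.6 68.1 71.7]
side knob 21 [ 91.9 120.9 127.2] [-1.   8.7 16.6] [60.4 86.3 92.8]
side lug 30 [45.6 54.3 62.2] [-9.7 -2.7 17.2] [69.3 76.  81.3]
side tubeL 13 [-3.4  5.4 12.2] [-45.5 -38.3 -32.9] [64.9 67.1 69.1]
wrist knob 9 [127.4 127.9 128.5] [-2.1  0.8  3.5] [82.4 87.  88.4]
wrist lug 0 None None None
wrist tubeL 0 None None None
```

Call:
drive_tool(
  plan=[
    [0, [0, 0, 0.909], 0],
    [0, [0, 0, 0.909], 0],
    [0, [0, 0, 0.909], 0],
    [0, [0, 0, 0.909], 0],
    [0, [-0.25, 0, 0], 0],
    [0, [-0.25, 0, 0], 0],
    [0, [-0.2, 0, -0.2], 0],
    [0, [-0.2, 0, -0.2], 0],
    [0, [-0.2, 0, -0.22], 0],
    [0, [0, 0, 0], 0],
  ],
)

```text
time: 13.85
tcp_pos: [0.6249, -0.0253, 0.0966]
tool_rot: [[0.941, 0.337, 0.003], [0.337, -0.941, -0.0], [0.003, 0.001, -1.0]]
wrist_force: [3.1, 0.7, 2.9]
gripper_width: 0.0005
grasp_force: 1.5
```

```bash
python3 f.py
```

```text
t 13.85 u v z mm 123.24 -0.41 96.56 Fu Fz 3.19 2.86
```

```bash
cat > k.py <<'E'
from rig import cams
from h import *
import sys
X=np.array([.9415,.337]);Y=np.array([-.337,.9415])
for n in("scene","side"):
    k=cams.capture(n);P=cloud(k);u=(P[...,:2]-[.5087,-.0665])@X*1e3;v=(P[...,:2]-[.5087,-.0665])@Y*1e3;z=P[...,2]*1e3
    a=proj(k,[.5087+.09*X[0],-.0665+.09*X[1],.09]).astype(int)
    cv2.imwrite(f"pics/k_{n}{sys.argv[1]}.png",cv2.resize(k["frame"][a[1]-50:a[1]+50,a[0]-50:a[0]+50,::-1],(500,500),interpolation=2))
E
python3 k.py 5; python3 -c "
import cv2,numpy as np
cv2.imwrite('pics/k5.png',cv2.resize(np.hstack([cv2.imread('pics/k_scene5.png'),cv2.imread('pics/k_side5.png')]),(800,400)))"
```

```text
(no output)
```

View pics/k5.png

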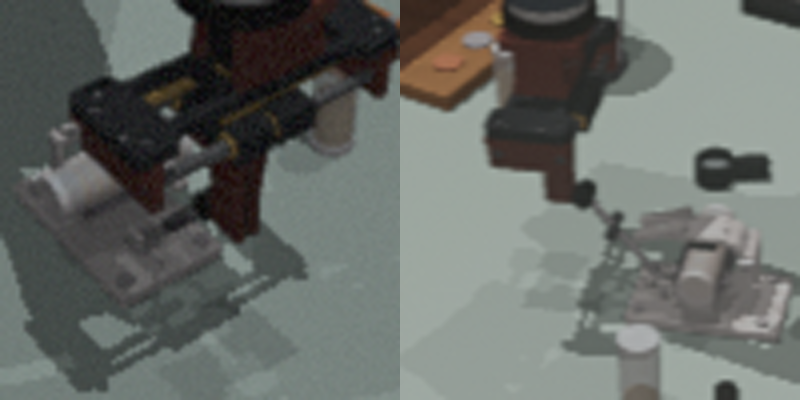

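The bolt is swinging up: in the side half the knob (585,193) rests against the inner face of the fingers, and friction drags a bit. I continue along the arc.

Call:
drive_tool(
  plan=[
    [0, [-0.1, 0, -0.14], 0],
    [0, [-0.18, 0, -0.16], 0],
    [0, [-0.18, 0, -0.14], 0],
    [0, [-0.18, 0, -0.12], 0],
    [0, [-0.2, 0, -0.1], 0],
    [0, [-0.2, 0, -0.08], 0],
    [0, [-0.2, 0, -0.07], 0],
    [0, [0, 0, 0], 0],
  ],
)

```text
time: 14.95
tcp_pos: [0.5937, -0.0356, 0.1146]
tool_rot: [[0.941, 0.337, -0.002], [0.337, -0.941, 0.0], [-0.002, -0.001, -1.0]]
wrist_force: [-0.4, -0.8, 0.8]
gripper_width: 0.0005
grasp_force: 0.0
```

```bash
python3 f.py
```

```text
t 14.95 u v z mm 90.42 0.44 114.6 Fu Fz -0.65 0.78
```

Call:
drive_tool(
  plan=[
    [0, [-0.12, 0, -0.02], 0],
    [0, [-0.12, 0, -0.02], 0],
    [0, [-0.12, 0, -0.02], 0],
    [0, [-0.08, 0, 0], 0],
    [0, [0, 0, 0], 0],
  ],
)

```text
time: 15.58
tcp_pos: [0.5841, -0.0394, 0.1162]
tool_rot: [[0.941, 0.337, -0.001], [0.337, -0.941, -0.0], [-0.001, -0.0, -1.0]]
wrist_force: [1.0, 0.8, 0.1]
gripper_width: 0.0005
grasp_force: 0.2
```

Call:
drive_tool(
  plan=[
    [0, [-0.06, 0, 0], 0],
    [0, [-0.06, 0, 0], 0],
    [0, [0, 0, 0], 0],
  ],
)

```text
time: 15.95
tcp_pos: [0.5815, -0.0403, 0.1163]
tool_rot: [[0.941, 0.337, -0.0], [0.337, -0.941, -0.0], [-0.0, -0.0, -1.0]]
wrist_force: [1.7, 0.3, 0.8]
gripper_width: 0.0005
grasp_force: 0.4
```

Call:
drive_tool(
  plan=[
    [0, [-0.06, 0, 0], 0],
    [0, [-0.06, 0, 0], 0],
    [0, [0, 0, 0], 0],
  ],
)

```text
time: 16.32
tcp_pos: [0.5786, -0.0413, 0.1163]
tool_rot: [[0.941, 0.337, -0.0], [0.337, -0.941, -0.0], [-0.0, -0.0, -1.0]]
wrist_force: [1.5, -0.5, 1.2]
gripper_width: 0.0007
grasp_force: 0.4
```

```bash
python3 f.py
```

```text
t 16.32 u v z mm 74.25 0.15 116.29 Fu Fz 1.21 1.16
```

Call:
drive_tool(
  plan=[
    [0, [-0.06, 0, 0], 0],
    [0, [-0.06, 0, 0], 0],
    [0, [0, 0, 0], 0],
  ],
)

```text
time: 16.7
tcp_pos: [0.5757, -0.0423, 0.1163]
tool_rot: [[0.941, 0.337, -0.0], [0.337, -0.941, -0.0], [-0.0, -0.0, -1.0]]
wrist_force: [1.0, 0.1, 0.3]
gripper_width: 0.0003
grasp_force: 0.3
```

Call:
drive_tool(
  plan=[
    [0, [-0.06, 0, 0], 0],
    [0, [0, 0, 0], 0],
  ],
)

```text
time: 16.95
tcp_pos: [0.5744, -0.0428, 0.1163]
tool_rot: [[0.941, 0.337, -0.0], [0.337, -0.941, -0.0], [-0.0, -0.0, -1.0]]
wrist_force: [1.0, 0.7, 0.5]
gripper_width: 0.0003
grasp_force: 0.3
```

Call:
drive_tool(
  plan=[
    [0, [-0.06, 0, 0], 0],
    [0, [0, 0, 0], 0],
  ],
)

```text
time: 17.2
tcp_pos: [0.573, -0.0433, 0.1163]
tool_rot: [[0.941, 0.337, -0.0], [0.337, -0.941, -0.0], [-0.0, -0.0, -1.0]]
wrist_force: [1.4, -0.7, 0.3]
gripper_width: 0.0005
grasp_force: 0.3
```

Call:
drive_tool(
  plan=[
    [0, [-0.06, 0, 0], 0],
    [0, [0, 0, 0], 0],
  ],
)

```text
time: 17.45
tcp_pos: [0.5716, -0.0439, 0.1163]
tool_rot: [[0.941, 0.337, -0.0], [0.337, -0.941, -0.0], [-0.0, -0.0, -1.0]]
wrist_force: [1.2, 0.7, 0.9]
gripper_width: 0.0003
grasp_force: 0.3
```

Call:
drive_tool(
  plan=[
    [0, [-0.05, 0, 0], 0],
    [0, [0, 0, 0], 0],
  ],
)

```text
time: 17.7
tcp_pos: [0.5704, -0.0443, 0.1163]
tool_rot: [[0.941, 0.337, -0.0], [0.337, -0.941, -0.0], [-0.0, -0.0, -1.0]]
wrist_force: [0.4, 0.6, 0.8]
gripper_width: 0.0006
grasp_force: 0.4
```

Call:
drive_tool(
  plan=[
    [0, [-0.05, 0, 0], 0],
    [0, [0, 0, 0], 0],
  ],
)

```text
time: 17.95
tcp_pos: [0.5693, -0.0447, 0.1163]
tool_rot: [[0.941, 0.337, -0.0], [0.337, -0.941, -0.0], [-0.0, -0.0, -1.0]]
wrist_force: [-0.3, 0.8, 0.7]
gripper_width: 0.0005
grasp_force: 0.4
```

Call:
drive_tool(
  plan=[
    [0, [-0.05, 0, 0], 0],
    [0, [0, 0, 0], 0],
  ],
)

```text
time: 18.2
tcp_pos: [0.5681, -0.0451, 0.1163]
tool_rot: [[0.941, 0.337, -0.0], [0.337, -0.941, -0.0], [-0.0, -0.0, -1.0]]
wrist_force: [0.8, 1.4, 0.5]
gripper_width: 0.0009
grasp_force: 0.3
```

Call:
drive_tool(
  plan=[
    [0, [-0.05, 0, 0], 0],
    [0, [0, 0, 0], 0],
  ],
)

```text
time: 18.45
tcp_pos: [0.5669, -0.0455, 0.1164]
tool_rot: [[0.941, 0.337, -0.0], [0.337, -0.941, -0.0], [-0.0, 0.0, -1.0]]
wrist_force: [1.1, -0.5, 0.5]
gripper_width: 0.0006
grasp_force: 0.4
```

Call:
drive_tool(
  plan=[
    [0, [-0.04, 0, 0], 0],
    [0, [0, 0, 0], 0],
  ],
)

```text
time: 18.7
tcp_pos: [0.5664, -0.0458, 0.1165]
tool_rot: [[0.941, 0.337, 0.001], [0.337, -0.941, 0.0], [0.001, 0.0, -1.0]]
wrist_force: [3.2, 0.7, 0.1]
gripper_width: 0.0005
grasp_force: 1.1
```

Call:
drive_tool(
  plan=[
    [0, [-0.04, 0, 0], 0],
    [0, [0, 0, 0], 0],
  ],
)

```text
time: 18.95
tcp_pos: [0.5655, -0.0461, 0.1165]
tool_rot: [[0.941, 0.337, 0.001], [0.337, -0.941, 0.0], [0.001, 0.0, -1.0]]
wrist_force: [3.1, 2.3, 1.0]
gripper_width: 0.0004
grasp_force: 1.7
```

Call:
drive_tool(
  plan=[
    [0, [-0.04, 0, 0], 0],
    [0, [0, 0, 0], 0],
  ],
)

```text
time: 19.2
tcp_pos: [0.5647, -0.0464, 0.1166]
tool_rot: [[0.941, 0.337, 0.001], [0.337, -0.941, 0.0], [0.001, 0.0, -1.0]]
wrist_force: [3.9, 2.8, 2.9]
gripper_width: 0.0005
grasp_force: 2.1
```

Call:
drive_tool(
  plan=[
    [0, [-0.04, 0, 0], 0],
    [0, [0, 0, 0], 0],
  ],
)

```text
time: 19.45
tcp_pos: [0.5638, -0.0468, 0.1167]
tool_rot: [[0.941, 0.337, 0.001], [0.337, -0.941, 0.0], [0.001, 0.0, -1.0]]
wrist_force: [3.0, 3.7, 3.4]
gripper_width: 0.0004
grasp_force: 2.4
```

```bash
python3 f.py; python3 k.py 6; python3 -c "
import cv2,numpy as np
cv2.imwrite('pics/k6.png',cv2.resize(np.hstack([cv2.imread('pics/k_scene6.png'),cv2.imread('pics/k_side6.png')]),(800,400)))"
```

```text
t 19.45 u v z mm 58.56 0.02 116.73 Fu Fz 4.07 3.4
```

View pics/k6.png

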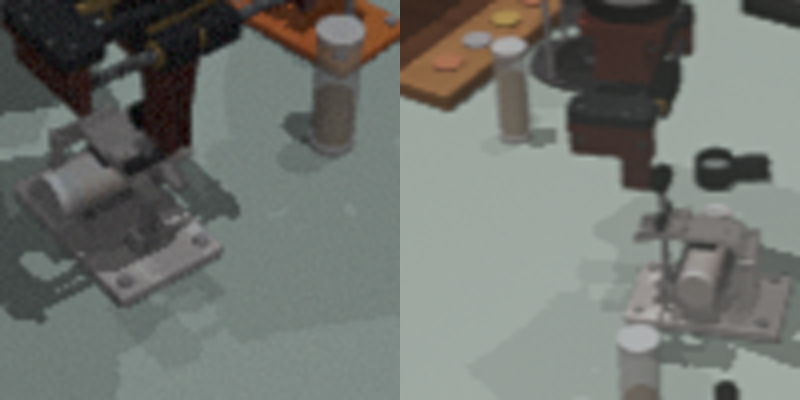

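The bolt stands upright in the slot, with the pin on the tines at (657,212) and the knob at (660,178). The push is about 4 N, so a touch more is needed.

Call:
drive_tool(
  plan=[
    [0, [-0.03, 0, 0], 0],
    [0, [0, 0, 0], 0],
  ],
)

```text
time: 19.8
tcp_pos: [0.5634, -0.0469, 0.1168]
tool_rot: [[0.941, 0.337, 0.002], [0.337, -0.941, 0.0], [0.002, 0.0, -1.0]]
wrist_force: [4.5, 3.0, 4.5]
gripper_width: 0.0004
grasp_force: 2.8
```

Call:
drive_tool(
  plan=[
    [0, [0, 0, 0], 0],
    [0, [0, 0, 0], 0],
  ],
)

```text
time: 20.05
tcp_pos: [0.5633, -0.0469, 0.1168]
tool_rot: [[0.941, 0.337, 0.002], [0.337, -0.941, 0.0], [0.002, 0.0, -1.0]]
wrist_force: [4.7, 3.6, 3.4]
gripper_width: 0.0003
grasp_force: 2.7
```

Call:
drive_tool(
  plan=[
    [0, [0, 0, 0], 0],
  ],
)

```text
time: 20.18
tcp_pos: [0.5633, -0.0469, 0.1168]
tool_rot: [[0.941, 0.337, 0.002], [0.337, -0.941, 0.0], [0.002, 0.0, -1.0]]
wrist_force: [4.9, 4.3, 4.0]
gripper_width: 0.0009
grasp_force: 2.7
```

The push is about 5.5 N, which is enough. Now I back off.

Call:
drive_tool(
  plan=[
    [0, [0.03, 0, 0], 0],
    [0, [0.06, 0, 0], 0],
    [0, [0.2, 0, 0], 0],
    [0, [0.6, 0, 0], 0],
    [0, [0.8, 0, -0.2], 0],
    [0, [0.5, 0, -0.9], 0],
    [0, [0.5, 0, -1], 0],
    [0, [0.5, 0, -1], 0],
    [0, [0.5, 0, -1], 0],
    [0, [0, 0, 0], 0],
  ],
)

```text
time: 21.42
tcp_pos: [0.6516, -0.0156, 0.2206]
tool_rot: [[0.941, 0.338, 0.004], [0.338, -0.941, -0.0], [0.004, 0.002, -1.0]]
wrist_force: [0.0, 0.2, -1.0]
gripper_width: 0.0002
grasp_force: 0.0
```

```bash
python3 f.py; python3 k.py 7; python3 -c "
import cv2,numpy as np
cv2.imwrite('pics/k7.png',cv2.resize(np.hstack([cv2.imread('pics/k_scene7.png'),cv2.imread('pics/k_side7.png')]),(800,400)))"
```

```text
t 21.43 u v z mm 151.75 -0.21 220.56 Fu Fz 0.07 -0.99
```

View pics/k7.png

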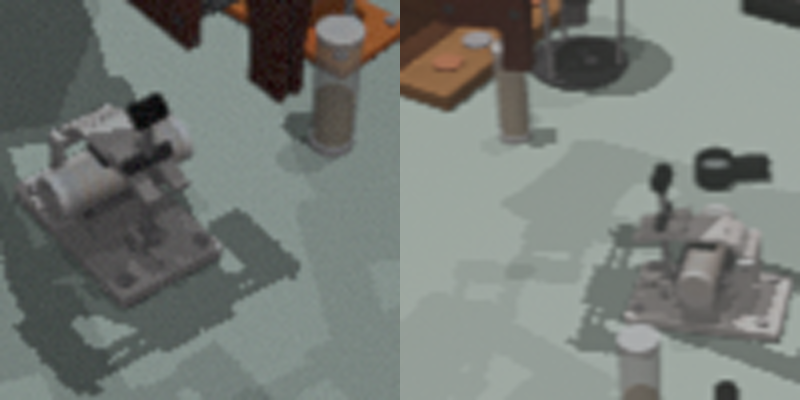

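The bolt stays upright with its pin across the tines at (148,157) in the scene half. The strap is down, the tube is in its bed, and the gripper is clear. I'm handing it in.

```bash
python3 -c "
from rig import r
print(r.sign_off())"
```

```text
the job is handed in; nothing more can be done
None
```

The tube is clamped and the job is handed in at 21.4 s: the strap is down, the bolt was wedged with a push of about 5.5 N, and the last picture shows it holding with the gripper clear; the pad force itself could not be measured.

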